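# Slide the drip tray under the bonded bamboo tube

## Task

The black sleeve joint on the clamped bamboo tube has just been soaked in resin and will drip: with the fingertips, push the blue drip tray flat along the bench, in between the two wooden saddles and under the tube, until the middle of the tray is below the middle of the sleeve, with the tray square to the tube and sticking out equally on both sides. Only push the tray, never lift, carry or tip it; neither the tray nor the robot may touch the wet tube, and the steel tube piece, the tin and the bowl stay where they are. Finish clear of everything.

Things in the scene. Friction and masses are not known exactly. Their poses are not given: they have to be found in the camera images.
- tube: Level bamboo tube, 36 mm diameter, 360 mm long, fixed; on its middle a black wet sleeve, 42 mm diameter, 75 mm long. Origin: middle of the sleeve on the tube's axis, 37 mm above the bench. x along the tube, pointing mostly away from the robot, y level across it, z up. Underside of the sleeve 16 mm above the bench, top 58 mm.
- stand: The two wooden saddles fixed to the bench that carry the tube. Origin: on the bench straight below the middle of the sleeve, axes as the tube's. Each saddle is 26 mm along x and 70 mm along y, centred at x = -84 and +84 mm, 57 mm high with its metal strap; between them is a free passage of 142 mm (x = -71 to +71 mm) over bare bench.
- tray_mid (a point): Centre, half-way up (6 mm above the bench), of the loose blue steel drip tray lying flat: 90 mm along its x, 120 mm along its y, 12 mm high, open on top, 4 mm walls, about 0.3 kg. It starts on the +y or -y side of the tube, 140 to 165 mm from the tube's axis, 15 to 40 mm towards the tube's +x from the middle of the passage, its y axis within 0.25 rad of the tube's.
- tray: The same tray; origin at the centre of its underside, axes as above.
- headtube: Bystander, loose: dark steel tube piece standing upright, 38 mm diameter, 60 mm high, on the side of the tube where the tray is not, 140 to 165 mm from the tube's axis. Origin: centre of its underside.
- tin: Bystander, loose: closed tin with a green label, 64 mm diameter, 58 mm high, standing beyond the work. Origin: centre of its underside.
- bowl: Bystander, loose: terracotta bowl, 90 mm across the rim, 42 mm high, standing beyond the work. Origin: centre of its underside.
Not all that is in view belongs to the job. There is more than one size of the tray; the job needs the middle-sized.

How it is judged:
At the end, for the whole second after the job is handed in: The tray lies flat and still on the bench under the tube, its centre within 15 mm of the middle of the sleeve both along and across the tube, square to the tube within 0.14 rad (8 degrees); the steel tube piece, tin and bowl are within 20 mm of where they stood (x of tray_mid in the frame of tube between -0.015 and 0.015 m and y of tray_mid in the frame of tube between -0.015 and 0.015 m and angle between the y axis of tray and the y axis of tube, either way round below 0.14 rad and angle between tray's own z axis and vertical below 0.03 rad and height (world z) of tray_mid below 0.009 m and linear speed of tray below 0.01 m/s and distance of each of headtube, tin, bowl from where it was at the start of the episode below 0.02 m); the robot touches nothing.
It fails at once if the tray is tipped (more than 0.08 rad) (angle between tray's own z axis and vertical above 0.08 rad).
It fails at once if the tray is lifted off the bench (its centre raised by more than 6 mm) (height (world z) of tray_mid above 0.012 m).
It fails at once if the tray touches the wet tube (contact force between tray and tube above 0.5 N).
It fails at once if the robot touches the wet tube (contact force between any of the fingers, the arm and tube above 0.5 N).
It fails at once if the steel tube piece, the tin or the bowl is moved by more than 20 mm (distance of any of headtube, tin, bowl from where it was at the start of the episode above 0.02 m).
It also fails if it takes over 64 s, if anything falls off the work surface, if the arm or the gripper's body presses on something with over 40 N, if the wrist force passes 120 N, or if a joint passes its speed limit or range.

## Robot

A 6-joint arm with a two-finger parallel gripper is mounted at the origin on the work surface. World frame = base frame: x ahead of the robot, y to its left, z up, the work surface at z = 0. Lengths are in m, angles in rad, forces in N, time in s.
With the tool pointing down it reaches from about 0.35 to 0.975 m from the base axis. Payload 4.9 kg.
Tool frame: the origin (TCP) lies midway between the tips of the shut fingers; the grasp point (between the pads) lies 19 mm behind it; z points along the fingers, y is the line along which they close (so a half turn about z gives the same grasp; the last joint's range is limited). The gripper opens to 85 mm and grips with 20 to 120 N. Pads are 22 mm wide; open, the fingers measure 114 mm over their backs; the gripper's body (76 mm by 85 mm) begins 54 mm behind the grasp point. The pads swing forward as they close: fully open they stand 13 mm farther back than shut.
Start: joints at [-1.225, 0.053, 1.613, -0, 1.476, -0.119], TCP at [0.28, -0.559, 0.231] pointing down, gripper open.
Joint ranges: [-3.01, 3.01], [-1.01, 2.22], [0.06, 2.58], [-1.02, 4.17], [0.09, 2.62], [-3.14, 3.14]. Speed limits (rad/s): [2.57, 2.57, 3.14, 3.14, 3.14, 3.14].

## Interface

Orientations are given as a rotation vector (axis times angle).
In Python, from station import telemetry, optics, ctrl gives the robot as it stands.
- The arm moves only by the shell command python3 -m pendant 'ROWS' [FORCE]. ROWS is JSON, one flat list of numbers, 7 for each row, row after row: the turn, a rotation vector about the tool's x, y, z as a fraction of full scale, then the shift along the tool's x, y, z as a fraction of full scale, then the opening, from 0 (shut) to 1 (fully open). In form: [ax, ay, az, tx, ty, tz, fingers, ax, ay, az, tx, ty, tz, fingers, ...]. A call has 1 to 12 rows; each row is the pose to reach, as a shift and turn from the pose commanded when the call began, along the tool's axes at that moment; what a row does not reach only later rows make up. Full scale, the value 1, is 300 mm for a shift and 30 degrees for a turn. A row lasts 1/8 s, in which the tool goes at most 62.5 mm and 10.7 degrees, less where a joint would pass 70% of its speed; a pose out of reach is approached as far as the arm can. A call with a number of a shift or a turn outside -1 to 1 is refused whole. A call with a gripper value outside its range is refused whole. The fingers move at their own pace and stop on an object; FORCE is the grip in N (left out, the last holds). Time passes only in rows, so rows that repeat a pose let the fingers close. It gives the time, the measured TCP pose, the force, the opening and the grip force at its end, in the units of the state.
- telemetry.get_obs(): the state, without advancing time (a new reading comes with each control period).
- optics.get_image(name): name is "scene" or "top" or "wrist"; returns a dict with "image" (480x640x3 uint8, red, green, blue), "depth" (480x640 float32, m along the optical axis (not along the pixel's ray), 0 where there is no reading), "fx", "fy", "cx", "cy" (pixels), "rvec" (rotation vector, rad) and "tvec" (3), from world to camera coordinates, as OpenCV has them. Camera axes: x right, y down, z forward; pixel columns grow to the right and rows downward; lengths in m; the calibration is good to about 2 mm. A picture is of the moment at which its call begins.
- ctrl.finish_job(): hands the job in; it is judged then, once.
The state is a dict: "t": time; "q": joint angles; "dq": joint speeds; "effort": joint torques, N m; "tool_pos": TCP position; "tool_rot": TCP orientation; "contact_force": force on the tool from outside, world axes, zero at the start; "wrist_torque": the same for the moment, N m; "opening": finger opening in m; "grip_force": force on a finger pad.
Only numpy, scipy, OpenCV 4.12 (cv2) and the standard library are available. Lean on these libraries where they do the work, as an engineer would, in place of code of your own. Each camera call takes 0.05 s, during which the arm holds its last target. There are 200 camera calls.

## Working session

There is one attempt and no reset: what is moved stays moved. The work goes in short steps, Python scripts to look and compute and a shell command to move; the robot and the scene stay as the last step left them, time stands still between calls to the robot, and variables do not carry over. Pictures are saved under pics/ and viewed, at most 10 in all, crops included, and the job is handed in when it is done.

```bash
mkdir -p pics; cat > h.py <<'E'
import numpy as np, cv2
from station import telemetry, optics, ctrl
def cap(name,save=None):
    d=optics.get_image(name)
    if save: cv2.imwrite('pics/'+save,d['image'][:,:,::-1])
    R=cv2.Rodrigues(np.array(d['rvec'],float))[0]; t=np.array(d['tvec'],float)
    z=d['depth']; v,u=np.mgrid[:480,:640]
    P=np.stack([(u-d['cx'])/d['fx']*z,(v-d['cy'])/d['fy']*z,z],-1)
    d['W']=(P-t)@R; d['W'][z==0]=np.nan   # world = R^T (p-t)
    return d
E
python3 - <<'E'
from h import *
d=cap('top','top0.png'); np.savez('top0.npz',W=d['W'],im=d['image'])
d=cap('scene','scene0.png')
o=telemetry.get_obs(); print(o['t'],o['tool_pos'],o['tool_rot'],o['opening'])
E
```

```text
0.1 [ 0.27994434 -0.55818159  0.23018393] [-3.05535865e+00 -7.23101491e-01  3.46187784e-04] 0.08552504098541797
```

View pics/top0.png

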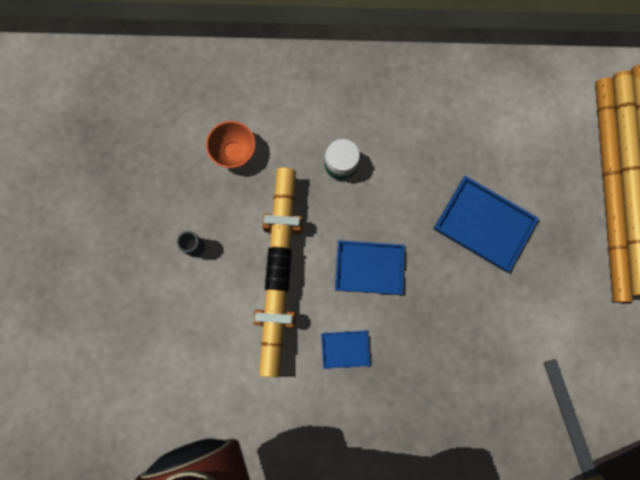

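View pics/scene0.png

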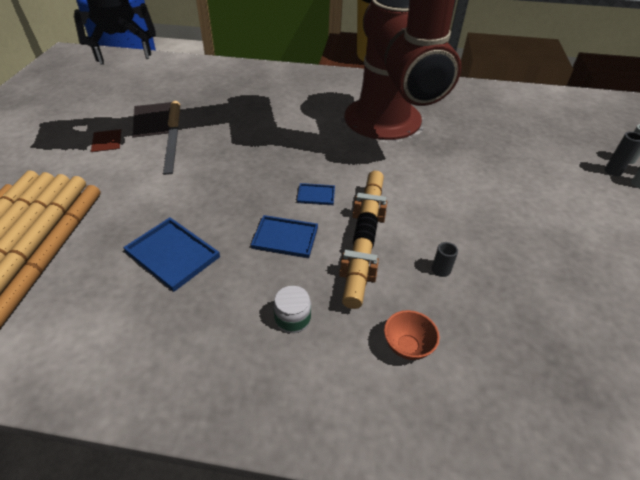

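Three blue trays could be mistaken for the one I want. In the top view they are a small one at (346,349), a middle one at (371,268) and a large tilted one at (487,224). The middle-sized one, beside the passage, fits the description. The sleeve is at (278,268), the saddles at (282,222) and (274,318), the headtube at (190,243), the tin at (342,158) and the bowl at (231,145).

```bash
cat >> h.py <<'E'
def trays(d):
    im=d['image']; W=d['W']; hsv=cv2.cvtColor(im,cv2.COLOR_RGB2HSV)
    m=cv2.inRange(hsv,(100,120,50),(130,255,255))
    n,l,s,c=cv2.connectedComponentsWithStats(m); out=[]
    for i in range(1,n):
        if s[i,4]<300: continue
        p=W[l==i]; p=p[np.isfinite(p[:,0])]; p=p[p[:,2]<.03]
        r=cv2.minAreaRect((p[:,:2]*1000).astype(np.float32))
        out.append((c[i].round(),np.round(r[0],1),np.round(r[1],1),round(r[2],1),np.percentile(p[:,2],[5,95]).round(4)))
    return out
E
python3 - <<'E'
from h import *
f=np.load('top0.npz'); W,im=f['W'],f['im']; d=dict(W=W,image=im)
for t in trays(d): print(*t)
hsv=cv2.cvtColor(im,cv2.COLOR_RGB2HSV)
roi=np.zeros((480,640),bool); roi[160:385,245:310]=1
# tube: points with height 0.03-0.075
m=roi&(W[...,2]>.045)&(W[...,2]<.08)
m_t=m&(hsv[...,1]>120)&(hsv[...,2]>80)
p=W[m_t]; vx,vy,x0,y0=cv2.fitLine(p[:,:2].astype(np.float32),cv2.DIST_HUBER,0,.01,.01).ravel()
a=np.array([vx,vy])*np.sign(vx); s=(p[:,:2]-[x0,y0])@a
print('tube',a,x0,y0,np.degrees(np.arctan2(a[1],a[0])),'len',np.ptp(s),'mid',np.array([x0,y0])+a*(s.max()+s.min())/2,p[:,2].max())
k=roi&(hsv[...,2]<60)&(W[...,2]>.04); p=W[k]; s=(p[:,:2]-[x0,y0])@a
lo,hi=np.percentile(s,[1,99]);print('sleeve',k.sum(),hi-lo,np.array([x0,y0])+a*(lo+hi)/2,p[:,2].max())
n=np.array([-a[1],a[0]]);p=W[k];q=(p[:,:2]-[x0,y0])@n;print('across',q.min(),q.max())
k=roi&(hsv[...,1]<60)&(W[...,2]>.05);n_,l,st,c=cv2.connectedComponentsWithStats(k.astype(np.uint8))
for i in range(1,n_):
    if st[i,4]>40: print('strap',c[i],np.nanmean(W[l==i],0))
for nm,(u,v) in dict(head=(190,243),tin=(342,158),bowl=(231,145)).items(): print(nm,W[v,u])
print('ground',W[420,60],W[300,340])
cv2.imwrite('pics/crop.png',cv2.resize(im[220:390,240:420,::-1],None,fx=4,fy=3.5))
E
```

```text
[486. 224.] [ 587.1 -387.9] [159.3 116.5] 59.2 [0.0035 0.017 ]
[370. 267.] [ 503.1 -176. ] [122.7  89.3] 87.2 [0.0022 0.0135]
[345. 349.] [ 358.2 -133.1] [59.3 82.1] 4.4 [0.001  0.0091]
tube [ 0.99883616 -0.04823197] 0.48584253 -0.011311798 -2.764561 len 0.3655983403213432 mid [ 0.49639903 -0.01182155] 0.0635256440832569
sleeve 1126 0.2982543810727326 [ 0.4761956  -0.01084597] 0.06277257359350853
across -0.03474577573313496 0.018735056916001736
strap [281.01393728 219.70034843] [ 0.57602273 -0.01597428  0.05771722]
strap [277.37051793 268.3001328 ] [ 0.49167043 -0.01252156  0.05626606]
strap [273.20333333 317.63333333] [ 0.4083689  -0.00854782  0.0576474 ]
head [0.54147493 0.15199273 0.00110006]
tin [ 0.69000156 -0.11994477  0.05794083]
bowl [0.72812475 0.08589378 0.00761998]
ground [0.23002629 0.3527962  0.00305973] [ 4.43907041e-01 -1.22449966e-01 -3.34015110e-04]
```

View pics/crop.png

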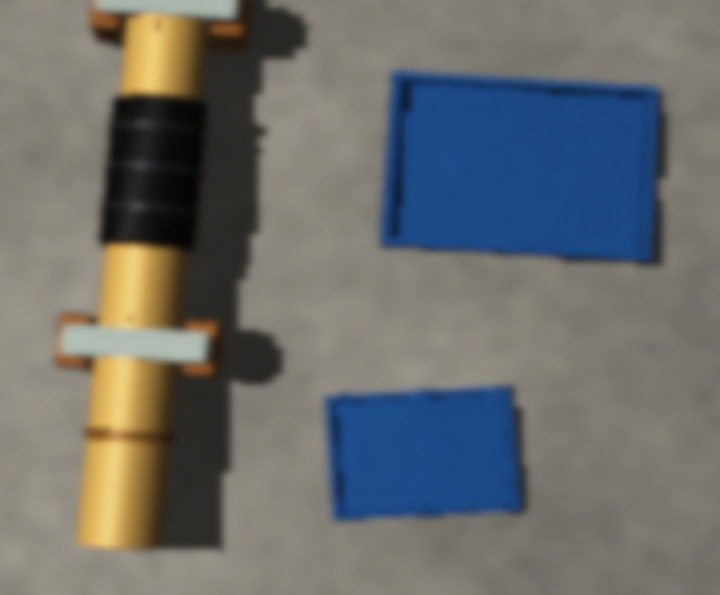

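The crop confirms it: tray at crop centre (520,168), measured 123×89 mm (specified 120×90) and about 12 mm high. The sleeve middle is about (0.492, −0.012), and the saddle straps are 168 mm apart as specified. In the tube frame the tray sits at about (+19, −163) mm and is already nearly square. Plan: push −x by 19 mm on its +x side, then push +y on its short end.

```bash
python3 -m pendant '[0,0,-1,0.75,-0.35,0,0, 0,0,-1,0.75,-0.35,0,0, 0,0,-1,0.75,-0.35,0,0, 0,0,-1,0.75,-0.35,0,0, 0,0,-1,0.75,-0.35,0,0, 0,0,-1,0.75,-0.35,0,0]'
cat >> h.py <<'E'
C=np.array([.492,-.0123]); A=np.array([.99884,-.0482]); N=np.array([.0482,.99884])
def st():
    o=telemetry.get_obs(); R=cv2.Rodrigues(np.array(o['tool_rot']))[0]; p=o['tool_pos']
    d=p[:2]-C; ang=np.degrees(np.arctan2(R[1,0],R[0,0]))
    print('t',round(o['t'],2),'tube xy mm',(d@A*1e3).round(1),(d@N*1e3).round(1),'z',(p[2]*1e3).round(1),'yaw off',(ang-87.24).round(2),'tilt',R[:,2].round(4),'F',np.round(o['contact_force'],1))
    return o,R
def go(x,y,z):
    o,R=st(); P=np.r_[C+A*x/1e3+N*y/1e3,z/1e3]; print('shift/300:',(R.T@(P-o['tool_pos'])/.3).round(4))
E
python3 -c "
from h import *; go(105,-163,100)"
```

```text
t: 0.85
tool_pos: [0.434, -0.3639, 0.2309]
tool_rot: [-2.765, -1.491, 0.001]
contact_force: [0.1, 0.1, 0.8]
opening: -0.0003
grip_force: 0.0
t 0.85 tube xy mm -41.0 -354.0 z 230.9 yaw off -30.58 tilt [-7.e-04  0.e+00 -1.e+00] F [0.1 0.1 0.8]
shift/300: [0.796  0.0953 0.436 ]
```

```bash
python3 -m pendant '[0,0,-1,0.8,0.1,0.3,0, 0,0,-1,0.8,0.1,0.3,0, 0,0,-1,0.8,0.1,0.4,0, 0,0,-1,0.8,0.1,0.43,0, 0,0,-1,0.8,0.1,0.43,0, 0,0,-1,0.8,0.1,0.43,0, 0,0,-1,0.8,0.1,0.43,0]'
python3 -c "
from h import *; go(105,-163,6)
d=cap('wrist','w1.png')"
```

```text
t: 1.72
tool_pos: [0.5914, -0.1821, 0.1038]
tool_rot: [2.286, 2.152, 0.0]
contact_force: [0.9, 0.4, 0.0]
opening: 0.0003
grip_force: 0.0
t 1.73 tube xy mm 107.5 -164.8 z 103.8 yaw off -0.72 tilt [ 0.0016 -0.0014 -1.    ] F [0.9 0.4 0. ]
shift/300: [ 0.0064 -0.009   0.3258]
```

View pics/w1.png

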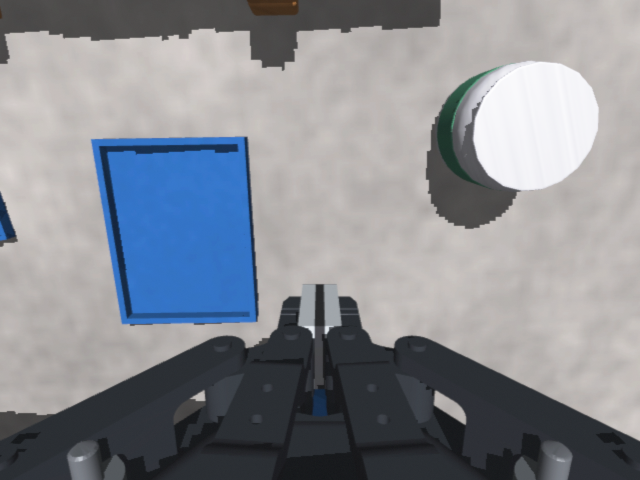

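The wrist view shows the tray at left, corners (95,140) to (255,320), standing clear of the shut fingertips at (320,290). The tin is at (535,125). Next I'll lower to 6 mm and take the tray's pose again from the wrist depth.

```bash
cat >> h.py <<'E'
def tf(d):
    for c,p,s,a,z in trays(d):
        q=p/1e3-C; a=a if s[0]>s[1] else a-90
        print(c,'tray tube-frame',(q@A*1e3).round(1),(q@N*1e3).round(1),'size',s,'ang',round((a-87.24+90)%180-90,2),'z',z)
E
python3 -c "
from h import *; tf(cap('wrist')); tf(dict(np.load('top0.npz'),image=np.load('top0.npz')['im']))"
python3 -m pendant '[0,0,-0.02,0.005,-0.01,0.2,0, 0,0,-0.02,0.005,-0.01,0.2,0, 0,0,-0.02,0.005,-0.01,0.32,0, 0,0,-0.02,0.005,-0.01,0.32,0, 0,0,-0.02,0.005,-0.01,0.325,0, 0,0,-0.02,0.005,-0.01,0.325,0, 0,0,-0.02,0.005,-0.01,0.325,0]'
python3 -c "
from h import *; go(60,-163,6)"
```

```text
[179. 228.] tray tube-frame 19.8 -161.0 size [120.5  91. ] ang 0.06 z [0.003  0.0123]
[  5. 223.] tray tube-frame -94.1 -151.8 size [31.  10.8] ang -16.04 z [0.0013 0.0087]
[319. 403.] tray tube-frame 107.2 -289.1 size [27.6 10.4] ang -3.24 z [0.0043 0.0159]
[486. 224.] tray tube-frame 113.1 -370.6 size [159.3 116.5] ang -28.04 z [0.0035 0.017 ]
[370. 267.] tray tube-frame 19.0 -163.0 size [122.7  89.3] ang -0.04 z [0.0022 0.0135]
[345. 349.] tray tube-frame -127.8 -127.1 size [59.3 82.1] ang 7.16 z [0.001  0.0091]
t: 2.7
tool_pos: [0.5892, -0.1787, 0.0063]
tool_rot: [2.273, 2.166, 0.001]
contact_force: [0.5, -0.7, -0.1]
opening: -0.0002
grip_force: 0.0
t 2.7 tube xy mm 105.1 -161.6 z 6.3 yaw off -0.01 tilt [ 1.9e-03 -9.0e-04 -1.0e+00] F [ 0.5 -0.7 -0.1]
shift/300: [-0.0048 -0.1504  0.0007]
```

```bash
python3 -m pendant '[0,0,0,-0.005,-0.05,0,0, 0,0,0,-0.005,-0.075,0,0, 0,0,0,-0.005,-0.085,0,0, 0,0,0,-0.005,-0.095,0,0, 0,0,0,-0.005,-0.105,0,0, 0,0,0,-0.005,-0.115,0,0, 0,0,0,-0.005,-0.125,0,0, 0,0,0,-0.005,-0.13,0,0, 0,0,0,-0.005,-0.13,0,0]'
python3 -c "
from h import *; st(); tf(cap('wrist')); tf(cap('top'))"
```

```text
t: 3.82
tool_pos: [0.5494, -0.1781, 0.005]
tool_rot: [2.274, 2.167, 0.0]
contact_force: [1.7, -0.5, 0.5]
opening: -0.0
grip_force: 0.9
t 3.83 tube xy mm 65.3 -162.8 z 5.0 yaw off -0.01 tilt [ 2.e-04 -2.e-04 -1.e+00] F [ 1.7 -0.5  0.5]
[160. 250.] tray tube-frame 9.0 -153.7 size [106.5  91.1] ang -0.34 z [0.0031 0.0123]
[190. 407.] tray tube-frame 9.9 -212.1 size [18.8  7.1] ang -53.64 z [0.0032 0.007 ]
[488. 223.] tray tube-frame 112.8 -370.7 size [158.8 116.4] ang -27.34 z [0.0035 0.0169]
```

The tray moved as expected, about 10 mm without turning. It needs about 9.5 mm more, then I back off and rise.

```bash
python3 -m pendant '[0,0,0,0,-0.01,0,0, 0,0,0,0,-0.018,0,0, 0,0,0,0,-0.026,0,0, 0,0,0,0,-0.032,0,0, 0,0,0,0,-0.032,0,0, 0,0,0,0,0.01,0,0, 0,0,0,0,0.06,-0.02,0, 0,0,0,0,0.08,-0.15,0, 0,0,0,0,0.08,-0.3,0, 0,0,0,0,0.08,-0.3,0, 0,0,0,0,0.08,-0.3,0]'
python3 -c "
from h import *; tf(cap('wrist')); go(0,-260,95)"
```

```text
t: 5.3
tool_pos: [0.5734, -0.1789, 0.0944]
tool_rot: [-2.274, -2.167, 0.001]
contact_force: [-0.2, -0.0, 0.2]
opening: 0.0003
grip_force: 0.0
[171. 232.] tray tube-frame -0.6 -160.4 size [120.7  91.2] ang -0.84 z [0.0031 0.0123]
[ 11. 209.] tray tube-frame -96.5 -136.7 size [67.2 22.3] ang -13.34 z [0.0016 0.0087]
t 5.35 tube xy mm 88.6 -162.3 z 93.4 yaw off 0.0 tilt [-0.0025  0.0011 -1.    ] F [ 1.1 -0.5 -1. ]
shift/300: [-0.3257 -0.2954 -0.005 ]
```

```bash
python3 -m pendant '[0,0,0,-0.325,-0.295,0,0, 0,0,0,-0.325,-0.295,0,0, 0,0,0,-0.325,-0.295,0,0, 0,0,0,-0.325,-0.295,0.1,0, 0,0,0,-0.325,-0.295,0.2,0, 0,0,0,-0.325,-0.295,0.29,0, 0,0,0,-0.325,-0.295,0.295,0, 0,0,0,-0.325,-0.295,0.295,0]'
python3 -c "
from h import *; go(-0.5,-80,5.5); tf(cap('wrist')); tf(cap('top'))"
```

```text
t: 6.35
tool_pos: [0.4806, -0.2719, 0.0064]
tool_rot: [-2.274, -2.167, -0.0]
contact_force: [0.1, 0.2, 0.8]
opening: 0.0001
grip_force: 0.0
t 6.35 tube xy mm 1.1 -259.9 z 6.4 yaw off 0.02 tilt [-2.e-04  3.e-04 -1.e+00] F [0.1 0.2 0.8]
shift/300: [ 0.5995 -0.0051  0.0031]
[22. 22.] tray tube-frame -100.7 -157.2 size [19.4 14. ] ang -84.54 z [0.0015 0.0089]
[313. 102.] tray tube-frame -0.7 -186.8 size [72.1 90.7] ang 89.76 z [0.0031 0.0123]
[584. 382.] tray tube-frame 122.3 -300.6 size [28.3 68.2] ang 63.76 z [0.0031 0.0158]
[494. 214.] tray tube-frame 128.9 -378.8 size [158.8  80.3] ang -27.24 z [0.0035 0.0168]
[366. 276.] tray tube-frame -1.2 -161.9 size [121.8  89.4] ang -0.64 z [0.0022 0.0131]
[342. 348.] tray tube-frame -127.8 -126.3 size [58.9 80.3] ang 7.16 z [0.0008 0.0088]
```

```bash
python3 -m pendant '[0,0,0,0.05,-0.005,0.002,0, 0,0,0,0.085,-0.005,0.002,0, 0,0,0,0.115,-0.005,0.002,0, 0,0,0,0.145,-0.005,0.002,0, 0,0,0,0.175,-0.005,0.002,0, 0,0,0,0.205,-0.005,0.002,0, 0,0,0,0.235,-0.005,0.002,0, 0,0,0,0.265,-0.005,0.002,0, 0,0,0,0.29,-0.005,0.002,0, 0,0,0,0.31,-0.005,0.002,0, 0,0,0,0.32,-0.005,0.002,0, 0,0,0,0.32,-0.005,0.002,0]'
python3 -c "
from h import *; go(-0.5,-80,5.5); tf(cap('wrist')); tf(cap('top'))"
```

```text
t: 7.95
tool_pos: [0.4832, -0.1757, 0.0055]
tool_rot: [-2.274, -2.166, -0.001]
contact_force: [-0.3, -1.6, 0.3]
opening: 0.0002
grip_force: 0.5
t 7.95 tube xy mm -0.9 -163.7 z 5.5 yaw off -0.01 tilt [-2.e-04  1.e-03 -1.e+00] F [-0.3 -1.6  0.3]
shift/300: [2.789e-01 1.300e-03 2.000e-04]
[317. 138.] tray tube-frame -1.3 -104.7 size [99.5 90.7] ang -0.04 z [0.0031 0.0122]
[ 36. 214.] tray tube-frame -104.0 -129.2 size [93.9 40.1] ang -12.34 z [0.0017 0.0085]
[486. 224.] tray tube-frame 113.1 -370.4 size [158.9 115.6] ang -27.74 z [0.0035 0.0171]
[314. 272.] tray tube-frame -2.2 -69.8 size [75.9 89.9] ang 89.26 z [0.0023 0.0135]
[354. 281.] tray tube-frame 3.6 -145.0 size [45.  65.1] ang 67.16 z [0.0022 0.0124]
```

```bash
python3 -c "
from h import *; d=cap('wrist','w2.png'); R=cv2.Rodrigues(np.array(d['rvec']))[0]; c=-R.T@d['tvec']; print('cam',c,(c[:2]-C)@N,R[2])"
```

```text
cam [ 0.48681173 -0.10994525  0.14798089] -0.09778205910599459 [-0.01375029 -0.26371848 -0.96450168]
```

View pics/w2.png

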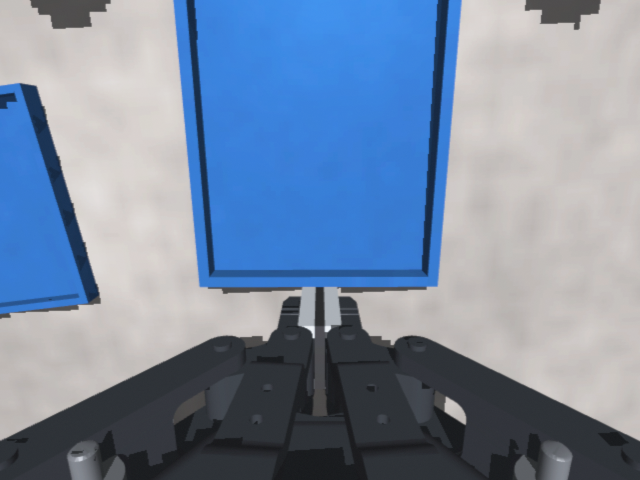

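The fingertips at (320,290) press on the middle of the tray's short end (near edge from 203 to 437 at row 280), and the tray is square. The camera sits 148 mm above the bench, so it clears the tube top (58 mm) well. I'll push on to just short of the goal.

```bash
python3 -m pendant '[0,0,0,0.02,0.001,0,0, 0,0,0,0.05,0.001,0,0, 0,0,0,0.08,0.001,0,0, 0,0,0,0.11,0.001,0,0, 0,0,0,0.14,0.001,0,0, 0,0,0,0.17,0.001,0,0, 0,0,0,0.2,0.001,0,0, 0,0,0,0.23,0.001,0,0, 0,0,0,0.25,0.001,0,0, 0,0,0,0.27,0.001,0,0, 0,0,0,0.28,0.001,0,0, 0,0,0,0.28,0.001,0,0]'
cat >> h.py <<'E'
def edge(d):
    W=d['W']; hsv=cv2.cvtColor(d['image'],cv2.COLOR_RGB2HSV)
    m=cv2.inRange(hsv,(100,120,50),(130,255,255))>0
    q=(W[...,:2]-C)*1e3; x=q@A; y=q@N; m&=(abs(x)<70)&(abs(y)<130)&(W[...,2]<.03)
    for s,nm in((y<0,'-y part'),(y>0,'+y part')):
        k=m&s
        if k.sum()>50:
            print(nm,'x',np.percentile(x[k],[.3,99.7]).round(1),'y',np.percentile(y[k],[.3,99.7]).round(1))
            for lo in range(-120,120,20):
                j=k&(y>lo)&(y<lo+20)
                if j.sum()>40: print('   y',lo+10,'xmid',(np.percentile(x[j],[1,99]).mean()).round(1),end='')
            print()
E
python3 -c "
from h import *; st(); edge(cap('wrist')); print('top'); edge(cap('top')); print('scene'); edge(cap('scene','s2.png'))"
```

```text
t: 9.6
tool_pos: [0.4878, -0.092, 0.0058]
tool_rot: [-2.274, -2.167, -0.001]
contact_force: [-0.7, 0.5, 0.1]
opening: 0.0
grip_force: 0.0
t 9.6 tube xy mm -0.4 -79.8 z 5.8 yaw off -0.01 tilt [ 1.e-04  6.e-04 -1.e+00] F [-0.7  0.5  0.1]
-y part x [-44.9  44.3] y [-69.7 -22.9]
   y -70 xmid -0.4   y -50 xmid -0.3   y -30 xmid -0.3
top
-y part x [-45.2   0.5] y [-68.7 -20.5]
   y -70 xmid -33.1   y -50 xmid -24.7   y -30 xmid -21.7
+y part x [-43.   42.7] y [24.8 49.4]
   y 30 xmid 9.5   y 50 xmid 0.1
scene
-y part x [-45.   44.7] y [-68.8 -34.8]
   y -70 xmid 0.6   y -50 xmid 0.2
+y part x [-44.4  44.3] y [21.1 50. ]
   y 30 xmid -1.3   y 50 xmid 0.6
```

View pics/s2.png

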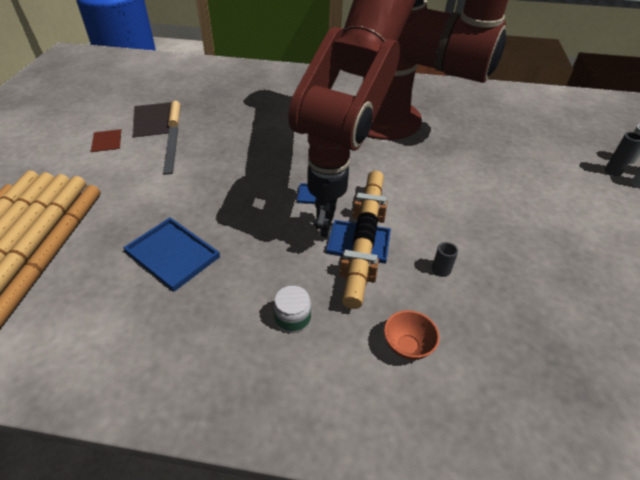

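The tray lies under the sleeve at (360,241), square, with its centre about 9.5 mm short in y; three views agree. I'll push the last 9.5 mm, then back out and rise.

```bash
python3 -m pendant '[0,0,0,0.01,0,0,0, 0,0,0,0.02,0,0,0, 0,0,0,0.028,0,0,0, 0,0,0,0.032,0,0,0, 0,0,0,0.032,0,0,0, 0,0,0,0,0,0,0, 0,0,0,-0.1,0,0,0, 0,0,0,-0.25,0,-0.1,0, 0,0,0,-0.4,0,-0.3,0, 0,0,0,-0.4,0,-0.5,0, 0,0,0,-0.4,0,-0.5,0, 0,0,0,-0.4,0,-0.5,0]'
python3 -c "
from h import *; st(); edge(cap('wrist')); d=cap('top','t3.png'); print('top'); edge(d); print('scene'); edge(cap('scene'))
for nm,(u,v) in dict(head=(190,243),tin=(342,158),bowl=(231,145)).items(): print(nm,d['W'][v,u])"
```

```text
t: 11.25
tool_pos: [0.482, -0.2125, 0.156]
tool_rot: [2.274, 2.166, 0.001]
contact_force: [0.4, -0.9, 0.1]
opening: 0.0
grip_force: 0.0
t 11.25 tube xy mm -0.4 -200.5 z 156.0 yaw off -0.03 tilt [ 9.e-04 -1.e-04 -1.e+00] F [ 0.4 -0.9  0.1]
-y part x [-44.7  44.1] y [-61.  -47.9]
   y -70 xmid -0.4   y -50 xmid -0.3
top
-y part x [-45.1  43. ] y [-61.3 -19.6]
   y -50 xmid -1.2   y -30 xmid -1.0
+y part x [-45.3  42.6] y [24.3 58.4]
   y 30 xmid -1.4   y 50 xmid -1.1
scene
-y part x [-44.6  44.8] y [-61.6 -35.4]
   y -50 xmid 0.4
+y part x [-44.3  45.2] y [21.2 58.9]
   y 30 xmid -1.6   y 50 xmid 0.2
head [ 0.54185935  0.15254254 -0.0011408 ]
tin [ 0.68994283 -0.11993695  0.05810827]
bowl [0.72857649 0.08610745 0.00640782]
```

View pics/t3.png

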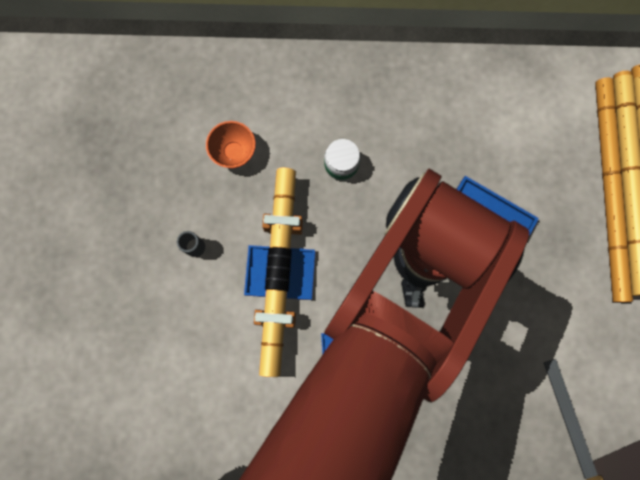

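The tray at (280,272) lies under the sleeve at (278,268), centred to within about 1.5 mm and square. The headtube, tin and bowl haven't moved, and the arm is clear. I'm handing in.

```bash
python3 -c "
from station import ctrl; print(ctrl.finish_job())"
```

```text
the job is handed in; nothing more can be done
None
```

I pushed the middle-sized blue tray flat under the wet sleeve and handed the job in; the last camera check had it centred within about 1.5 mm and square to the tube, the steel tube piece, tin and bowl unmoved, and the arm clear, but the hand-in returned no verdict.

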